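Fit a fresh cell in a sample-transport temperature logger

ROBOT

A 6-joint arm with a two-finger parallel gripper is mounted at the origin on the work surface. World frame = base frame: x ahead of the robot, y to its left, z up, the work surface at z = 0. Lengths are in m, angles in rad, forces in N, time in s.
With the tool pointing down it reaches from about 0.225 to 0.875 m from the base axis. Payload 3.4 kg.
Tool frame: the origin (TCP) lies at the very end of the fingers, on their centre line; the grasp point (between the pads) lies 19 mm behind it (manip.hold_point_z is the distance from the TCP to the grasp point, in m); z points along the fingers, y is the line along which they close (so a half turn about z gives the same grasp; the last joint's range is limited). The gripper opens to 85 mm and grips with 20 to 120 N. Pads are 22 mm wide; open, the fingers measure 114 mm over their backs; the gripper's body (76 mm by 85 mm) begins 54 mm behind the grasp point. The pads swing forward as they close: fully open they stand 13 mm farther back than shut.
Start: joints at [1.089, 0.276, 1.505, -0, 1.361, -0.121], TCP at [0.203, 0.538, 0.231] pointing down, gripper open.
Joint ranges: [-2.89, 2.89], [-0.75, 2.08], [0.22, 2.7], [-1.18, 4.32], [0.11, 2.71], [-2.7, 2.7]. Speed limits (rad/s): [2.57, 2.57, 3.14, 3.14, 3.14, 3.14].

INTERFACE

Orientations are given as a unit quaternion [w, x, y, z].
In Python, from rig import readout, viewer, order, manip gives the robot as it stands. The module is installed in compiled form; this text tells all that it offers.
- The arm moves only by the tool send_rows, never from a script. Its arguments are lists of equal length, an entry for each row: "xyz": the shift along the world's x, y, z in m, a list of three; "delta_rot": the turn, a rotation vector about the world's x, y, z in degrees, a list of three. In form: {"xyz": [[tx, ty, tz], ...], "delta_rot": [[wx, wy, wz], ...]}. A call has 1 to 12 rows; each row shifts and turns the commanded pose from where the row before left it; what a row does not reach is not made up. A row lasts 1/10 s, in which the tool goes at most 50 mm and 8.59 degrees, less where a joint would pass 70% of its speed; a pose out of reach is approached as far as the arm can. A call with a gripper value outside its range is refused whole. "gripper" is the finger opening in m, from 0 to 0.0854, set as the call begins (left out, the last holds). The fingers move at their own pace and stop on an object; "force" is the grip in N (left out, the last holds). Time passes only in rows, so rows that do not move let the fingers close. It gives the time, the measured TCP pose, the force, the opening and the grip force at its end, in the units of the state.
- readout.get_state(): the state, without advancing time (a new reading comes with each control period).
- viewer.get_image(name): name is "scene" or "top"; returns a dict with "color" (480x640x3 uint8, red, green, blue), "depth" (480x640 float32, m along the optical axis (not along the pixel's ray), 0 where there is no reading), "K" (3x3 intrinsics, pixels), "camera_from_world" (4x4, takes a point from world to camera coordinates). Camera axes: x right, y up, looking along -z (the intrinsics and any distortion apply to the point x, -y, -z); pixel columns grow to the right and rows downward; lengths in m; the calibration is good to about 2 mm. A picture is of the moment at which its call begins.
- order.sign_off(): hands the job in; it is judged then, once.
The state is a dict: "clock": time; "qpos": joint angles; "qd": joint speeds; "effort": joint torques, N m; "position": TCP position; "ee_rot": TCP orientation; "contact_force": force on the tool from outside, world axes, zero at the start; "moment": the same for the moment, N m; "width": finger opening in m; "gripper_force": force on a finger pad.
Only numpy, scipy, OpenCV 4.12 (cv2) and the standard library are available. Lean on these libraries where they do the work, as an engineer would, in place of code of your own. Each camera call takes 0.05 s, during which the arm holds its last target. There are 200 camera calls.

TASK

Fit the fresh yellow cell into the open battery bay of the white temperature logger: push its flat end in against the coil spring first, then drop its button end in behind the fixed contact wall, and leave the cell lying level and fully home with nothing holding it. Press the spring only as far as needed: do not drive it against its stop, do not force the cell or the logger, and leave the grey spent cell and the other things on the bench where they are.

Things in the scene. Friction and masses are not known exactly. Their poses are not given: they have to be found in the camera images.
- cell_center (a point): centre of the fresh cell, a loose cylinder with YELLOW sleeve, white band near its button end: 21 mm diameter, 70 mm long, 70 g. Its x axis runs along the cell towards the button (brass, 8 mm diameter, the last 2 mm). It may be rolled about x in any way. It starts lying level in a grey rest 60 mm long and narrower (20 mm) than the cell, underside 10 mm above the bench, so fingers pass down beside it.
- cell_button (a point): tip of the fresh cell's brass button, on its axis, 35 mm along x from cell_center
- bay (a point): nominal centre of the seated cell. x runs level along the bay from the spring (nearer the robot) to the fixed wall; z up. The blue sled with spring, rests and wall is clamped up to 15 mm either way along x of this point, differently each time; no pose given here shows it, so feel for it. y and z are exact. Four V rests centre the cell sideways; wall and rests are no wider than 20 mm, so fingers can straddle them.
- spring_end (a point): centre of the coil spring's flat steel plate, free, with the sled at its nominal place (the real one up to 15 mm either way along x). Axes as bay, 31 mm before it. Plate faces +x, 16 mm wide, 9 mm up and down from here. It yields from 2 N, adds 0.8 N per mm, and meets a hard stop after 8.5 mm (8.8 N); a seated cell holds it in 4 mm. The 24 mm wide blue housing behind it tops out 11.5 mm above here.
- wall_end (a point): inner face of the blue fixed contact wall at cell axis height, with the sled at its nominal place (shifted by the same amount as the spring). Axes as bay, 35 mm beyond it. The wall is 9 mm thick, 18 mm wide (less than the cell), and its top is only 1.5 mm above this point (12 mm above the seated cell's underside).
- logger: white logger housing, a fixed box 180 mm (x) by 115 mm (y) by 30 mm high; origin at the centre of its underside, axes as bay, which lies 62.5 mm above the origin. The blue sled with the spring stands on its flat deck, 32.5 mm below bay. Too much is: cell on logger 12 N while its button end is raised, 30 N (all contacts added) once level; robot on logger 20 N.
- cell: the fresh yellow cell as a solid; its origin is on the sleeve surface, so use cell_center
- spent: grey-sleeved spent cell of the same size lying in the other grey rest; leave it alone
- jar: specimen jar with red cap, 49 mm diameter, 62 mm high, origin under its centre; leave it alone
- sanitiser: white bottle, 60 mm diameter, 150 mm high, origin under its centre; leave it alone
- cover: the logger's loose white battery cover, a plate 120 by 50 by 6 mm lying on the bench; leave it alone
Not all that is in view belongs to the job. Of the things that look like the cell, the largest one is meant. Leave any purple or turquoise look-alike of the logger alone.

How it is judged:
By the outcome, as a careful person would: the job done as asked, in the order asked, and still so for the second after the job is handed in, with the robot touching nothing.
It also fails if it takes over 61 s, if anything falls off the work surface, if the arm or the gripper's body presses on something with over 40 N, if the wrist force passes 120 N, or if a joint passes its speed limit or range.

## Working session

There is one attempt and no reset: what is moved stays moved. The work goes in short steps, Python scripts to look and compute and a tool call to move; the robot and the scene stay as the last step left them, time stands still between calls to the robot, and variables do not carry over. Pictures are saved under pics/ and viewed, at most 10 in all, crops included, and the job is handed in when it is done.

Besides the shell and the picture viewer there is one more tool, called after "Emit:" in YAML: its name, and indented under it one key for each argument. send_rows: Moves the arm, as the interface text tells. Its arguments: {"type":"object","properties":{"xyz":{"type":"array"},"delta_rot":{"type":"array"},"gripper":{"type":"number"},"force":{"type":"number"}},"required":["xyz","delta_rot"]}

```bash
mkdir -p pics; cat > h.py <<'E'
import numpy as np, cv2
from rig import readout, viewer, order, manip
def grab(n):
    d=viewer.get_image(n); return d
def pts(d):
    K=d["K"];Z=d["depth"];h,w=Z.shape
    u,v=np.meshgrid(np.arange(w),np.arange(h))
    x=(u-K[0,2])/K[0,0]*Z;y=(v-K[1,2])/K[1,1]*Z
    P=np.stack([x,-y,-Z,np.ones_like(Z)],-1)
    return (P@np.linalg.inv(d["camera_from_world"]).T)[...,:3]
E
python3 - <<'E'
from h import *
print(readout.get_state(), manip.hold_point_z)
for n in("scene","top"):
    d=grab(n);cv2.imwrite(f"pics/{n}0.png",d["color"][...,::-1]);print(d["K"],d["camera_from_world"])
    np.savez(f"{n}0.npz",**{k:d[k] for k in("color","depth","K","camera_from_world")})
E
```

```text
{'clock': 0.0, 'qpos': array([ 1.08901232e+00,  2.76592601e-01,  1.50614438e+00, -3.47808257e-06,
        1.36072039e+00, -1.20963052e-01]), 'qd': array([ 0.00124611, -0.00198261,  0.00052082,  0.00023532, -0.00104742,
       -0.00087756]), 'effort': array([-7.97299890e-05, -4.16768610e+01, -2.45805395e+01, -6.65478910e-04,
        1.07894756e-02, -2.39143297e-06]), 'position': array([0.20273266, 0.53749536, 0.23043661]), 'ee_rot': array([-2.75129578e-04,  1.79432968e-01,  9.83769760e-01, -8.90839843e-04]), 'contact_force': array([ 0.02885264,  0.36969548, -0.48841465]), 'moment': array([-0.04157574, -0.01812484,  0.00062754]), 'gripper_force': 0.0, 'width': 0.08526943856126669} 0.0187
[[512.19516416   0.         323.36024104]
 [  0.         512.19516416 236.35999441]
 [  0.           0.           1.        ]] [[ 0.79842879  0.60188089  0.01583882 -0.47837512]
 [-0.38515852  0.49036111  0.78179211  0.15916094]
 [ 0.46277898 -0.63030578  0.62333798 -1.30154706]
 [ 0.          0.          0.          1.        ]]
[[467.57263087   0.         318.42319769]
 [  0.         467.57263087 242.51821257]
 [  0.           0.           1.        ]] [[-0.01960948 -0.99973366  0.01216891  0.03554381]
 [ 0.98837671 -0.01754862  0.15100837 -0.57988373]
 [-0.1507546   0.01498866  0.98845758 -1.03277456]
 [ 0.          0.          0.          1.        ]]
```

View pics/scene0.png

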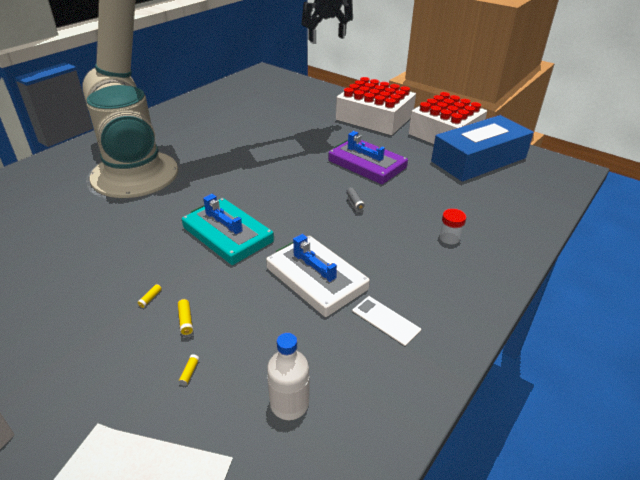

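View pics/top0.png

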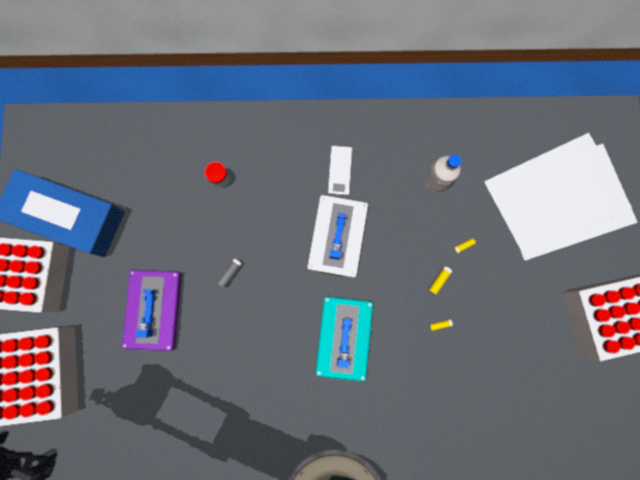

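The top view shows the largest yellow cell at about (441,280), with its white band towards (447,270). The white logger is at (338,236), with its spring housing towards the robot at about (334,257). Next I'll measure both.

```bash
cat >> h.py <<'E'
def plane(d,uv,z):
    K=d["K"];M=np.linalg.inv(d["camera_from_world"]);uv=np.atleast_2d(uv).astype(float)
    r=np.c_[(uv[:,0]-K[0,2])/K[0,0],-(uv[:,1]-K[1,2])/K[1,1],-np.ones(len(uv))]@M[:3,:3].T
    c=M[:3,3];return c+r*((z-c[2])/r[:,2])[:,None]
def big(m,lo):
    n,l,s,c=cv2.connectedComponentsWithStats(m.astype(np.uint8));
    return [(s[i],c[i],l==i) for i in range(1,n) if s[i,4]>lo]
def measure(n,d):
    C=d["color"];H=cv2.cvtColor(C,cv2.COLOR_RGB2HSV);P=pts(d)
    Y=(H[...,0]>18)&(H[...,0]<35)&(H[...,1]>150)&(H[...,2]>90)
    for s,c,m in big(Y,40):
        p=P[m];q=p[p[:,2]>.01]
        print(n,"yel",s,c.round(1),"med",np.median(q,0).round(4) if len(q) else None,plane(d,c,.0205).round(4))
        if s[4]==max(b[0][4] for b in big(Y,40)):
            mm=cv2.dilate(m.astype(np.uint8),np.ones((7,7)))>0
            rgb=C.astype(int); cm=mm&((rgb.max(-1)>140))
            cn=max(cv2.findContours(cm.astype(np.uint8),0,2)[0],key=cv2.contourArea)
            b=cv2.boxPoints(cv2.minAreaRect(cn));print("box",b.round(1).tolist(),plane(d,b,.0205).round(4).tolist())
    dk=(P[...,2]>.022)&(P[...,2]<.038)&(H[...,1]<60)
    for s,c,m in big(dk,500):
        cn=max(cv2.findContours(m.astype(np.uint8),0,2)[0],key=cv2.contourArea)
        b=cv2.boxPoints(cv2.minAreaRect(cn));w=plane(d,b,.03)
        print(n,"white",s,C[m].mean(0),"ctr",w.mean(0).round(4),w.round(4).tolist())
    for s,c,m in big((H[...,0]>105)&(H[...,0]<125)&(H[...,1]>150)&(P[...,2]>.035)&(P[...,2]<.12),40):
        p=P[m];print("blue",s,p.mean(0).round(4),p.min(0).round(4),p.max(0).round(4))
E
python3 - <<'E'
from h import *
for n in("top","scene"): measure(n,np.load(n+"0.npz"))
E
```

```text
top yel [457 239  18  12 112] [465.9 244.4] med [ 0.5749 -0.326   0.0138] [[ 0.5734 -0.3238  0.0205]]
top yel [430 270  20  24 226] [439.1 281.4] med [ 0.4875 -0.253   0.0281] [[ 0.4873 -0.2552  0.0205]]
box [[428.3999938964844, 289.8999938964844], [444.79998779296875, 265.20001220703125], [452.5, 270.29998779296875], [436.0, 295.0]] [[0.4681, -0.229, 0.0205], [0.5249, -0.2708, 0.0205], [0.5127, -0.288, 0.0205], [0.456, -0.246, 0.0205]]
top yel [430 320  20  11 127] [439.4 325. ] med [ 0.3871 -0.2507  0.0139] [[ 0.3873 -0.25    0.0205]]
top white [ 308  195   60   82 3241] [209.88275224 210.13144091 214.99228633] ctr [ 0.5983 -0.0214  0.03  ] [[0.5214, 0.0527, 0.03], [0.6982, 0.0177, 0.03], [0.6748, -0.0968, 0.03], [0.4989, -0.0591, 0.03]]
top white [137 277  27  66 701] [136.71754636 134.87161198 142.62054208] ctr [0.4359 0.4102 0.03  ] [[0.3636, 0.4376, 0.03], [0.5132, 0.4301, 0.03], [0.5081, 0.3822, 0.03], [0.3586, 0.3907, 0.03]]
top white [331 305  27  68 930] [152.55376344 156.13333333 161.38387097] ctr [ 0.3627 -0.0298  0.03  ] [[0.2923, 0.0038, 0.03], [0.4389, -0.0156, 0.03], 
[... 1476 characters left out ...]
, [0.4737, 0.0675, 0.03], [0.7013, 0.0115, 0.03], [0.713, -0.1084, 0.03]]
blue [ 131    0  175   66 3224] [-0.5509  0.7999  0.0762] [-0.5688  0.4068  0.035 ] [-0.5348  1.3794  0.1199]
blue [   0   50   96   54 1380] [-0.5366  0.1205  0.099 ] [-0.5955 -0.0048  0.0351] [-0.4813  0.2919  0.1199]
blue [ 434  116   99   53 2572] [0.6691 0.5856 0.0684] [0.5612 0.4829 0.035 ] [0.7567 0.7454 0.0827]
blue [348 131  36  28 345] [0.4252 0.4039 0.0498] [0.3727 0.3945 0.0351] [0.4816 0.4239 0.076 ]
blue [204 194  38  39 445] [ 0.3549 -0.0349  0.0514] [ 0.2997 -0.0486  0.0352] [ 0.4087 -0.0113  0.0758]
blue [293 234  43  46 587] [ 0.5931 -0.0263  0.0509] [ 0.5419 -0.0423  0.0351] [ 0.6471 -0.0016  0.0757]
```

Emit:
send_rows:
  xyz:
    - [0.013, -0.036, -0.003]
    - [0.013, -0.036, -0.003]
    - [0.013, -0.036, -0.003]
    - [0.013, -0.036, -0.003]
    - [0.013, -0.036, -0.003]
    - [0.013, -0.036, -0.003]
    - [0.013, -0.036, -0.003]
    - [0.013, -0.036, -0.003]
    - [0.013, -0.036, -0.003]
    - [0.013, -0.036, -0.003]
    - [0.013, -0.036, -0.003]
    - [0.013, -0.036, -0.003]
  delta_rot:
    - [0, 0, -0.7]
    - [0, 0, -0.7]
    - [0, 0, -0.7]
    - [0, 0, -0.7]
    - [0, 0, -0.7]
    - [0, 0, -0.7]
    - [0, 0, -0.7]
    - [0, 0, -0.7]
    - [0, 0, -0.7]
    - [0, 0, -0.7]
    - [0, 0, -0.7]
    - [0, 0, -0.7]

```text
clock: 1.3
position: [0.359, 0.1045, 0.1951]
ee_rot: [0.0, 0.251, 0.968, 0.0]
contact_force: [-0.1, -0.7, -0.8]
width: 0.0854
gripper_force: 0.0
```

Emit:
send_rows:
  xyz:
    - [0.013, -0.036, -0.004]
    - [0.013, -0.036, -0.004]
    - [0.013, -0.036, -0.004]
    - [0.013, -0.036, -0.004]
    - [0.013, -0.036, -0.004]
    - [0.013, -0.036, -0.004]
    - [0.013, -0.036, -0.004]
    - [0.013, -0.036, -0.004]
    - [0.013, -0.036, -0.004]
    - [0.013, -0.036, -0.004]
    - [0, 0, 0]
    - [0, 0, 0]
  delta_rot:
    - [0, 0, -0.7]
    - [0, 0, -0.7]
    - [0, 0, -0.7]
    - [0, 0, -0.7]
    - [0, 0, -0.7]
    - [0, 0, -0.7]
    - [0, 0, -0.7]
    - [0, 0, -0.7]
    - [0, 0, -0.7]
    - [0, 0, -0.7]
    - [0, 0, 0]
    - [0, 0, 0]
  gripper: 0.06

```text
clock: 2.5
position: [0.4885, -0.2542, 0.1544]
ee_rot: [-0.001, 0.31, 0.951, 0.001]
contact_force: [0.3, 0.6, -0.3]
width: 0.0602
gripper_force: 0.0
```

Emit:
send_rows:
  xyz:
    - [0.0015, -0.0035, -0.02]
    - [0, 0, -0.02]
    - [0, 0, -0.02]
    - [0, 0, -0.02]
    - [0, 0, -0.02]
    - [0, 0, -0.02]
    - [0, 0, -0.015]
    - [0, 0, -0.008]
    - [0, 0, -0.004]
    - [0, 0, 0]
    - [0, 0, 0]
  delta_rot:
    - [0, 0, 0]
    - [0, 0, 0]
    - [0, 0, 0]
    - [0, 0, 0]
    - [0, 0, 0]
    - [0, 0, 0]
    - [0, 0, 0]
    - [0, 0, 0]
    - [0, 0, 0]
    - [0, 0, 0]
    - [0, 0, 0]

```text
clock: 3.6
position: [0.4909, -0.2576, 0.0091]
ee_rot: [0.001, 0.309, 0.951, -0.0]
contact_force: [-0.8, 0.4, -0.1]
width: 0.06
gripper_force: 0.0
```

```bash
python3 - <<'E'
from h import *
s=readout.get_state();print(s['position'],s['contact_force'])
o=[]
for n,(u,v) in(("top",(440,280)),("scene",(185,310))):
    d=grab(n);c=d["color"][v-38:v+37,u-50:u+50,::-1];o.append(cv2.resize(c,None,fx=4,fy=4,interpolation=2))
cv2.imwrite("pics/a.png",np.hstack(o))
E
```

```text
[ 0.49094568 -0.25755173  0.00905813] [-0.75176832  0.36204127 -0.12372529]
```

View pics/a.png

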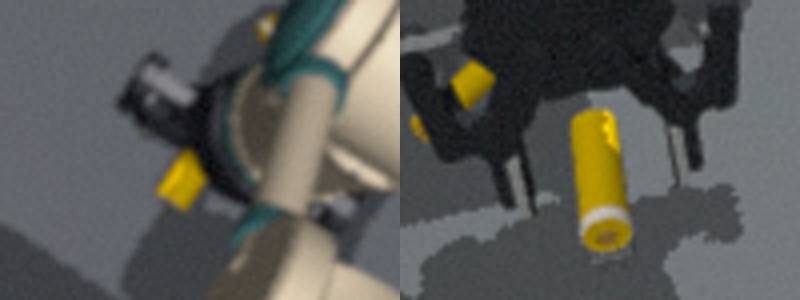

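The crop on the right, from the scene camera, shows the fingers straddling the cell. The button end is at about (605,237), with open space on both sides. I'll go down 3 mm and close.

Emit:
send_rows:
  xyz:
    - [0, 0, -0.003]
    - [0, 0, 0]
    - [0, 0, 0]
    - [0, 0, 0]
    - [0, 0, 0]
    - [0, 0, 0]
    - [0, 0, 0]
    - [0, 0, 0]
  delta_rot:
    - [0, 0, 0]
    - [0, 0, 0]
    - [0, 0, 0]
    - [0, 0, 0]
    - [0, 0, 0]
    - [0, 0, 0]
    - [0, 0, 0]
    - [0, 0, 0]
  gripper: 0.01
  force: 50

```text
clock: 4.5
position: [0.49, -0.2584, 0.0056]
ee_rot: [-0.0, 0.309, 0.951, -0.001]
contact_force: [-3.5, -3.4, 2.5]
width: 0.0194
gripper_force: 48.9
```

Emit:
send_rows:
  xyz:
    - [0, 0, 0.003]
    - [0, 0, 0.01]
    - [0, 0, 0.02]
    - [0, 0, 0.02]
    - [0, 0, 0.02]
    - [0, 0, 0.02]
    - [0, 0, 0.02]
    - [0, 0, 0.02]
    - [0, 0, 0]
    - [0, 0, 0]
  delta_rot:
    - [0, 0, 0]
    - [0, 0, 0]
    - [0, 0, 0]
    - [0, 0, 0]
    - [0, 0, 0]
    - [0, 0, 0]
    - [0, 0, 0]
    - [0, 0, 0]
    - [0, 0, 0]
    - [0, 0, 0]

```text
clock: 5.5
position: [0.4906, -0.2571, 0.1385]
ee_rot: [0.0, 0.31, 0.951, 0.0]
contact_force: [-0.8, 0.1, -0.8]
width: 0.0189
gripper_force: 48.8
```

```bash
python3 - <<'E'
from h import *
s=readout.get_state();print(s['position'],s['contact_force'],s['moment'],s['width'],s['ee_rot'])
d=grab("scene");np.savez("s1.npz",**d)
uv=np.array([*s['position'],1])@d["camera_from_world"].T;K=d["K"]
u,v=int(K[0,0]*uv[0]/-uv[2]+K[0,2]),int(-K[1,1]*uv[1]/-uv[2]+K[1,2]);print(u,v)
cv2.imwrite("pics/b.png",cv2.resize(d["color"][v-60:v+60,u-60:u+60,::-1],None,fx=5,fy=5,interpolation=2))
E
```

```text
[ 0.49063721 -0.25712149  0.13854638] [-0.82458724  0.06200921 -0.76304368] [ 0.0472871  -0.00427233 -0.01113232] 0.018922690118386924 [4.30436523e-04 3.09561910e-01 9.50879173e-01 1.91785991e-04]
175 265
```

View pics/b.png

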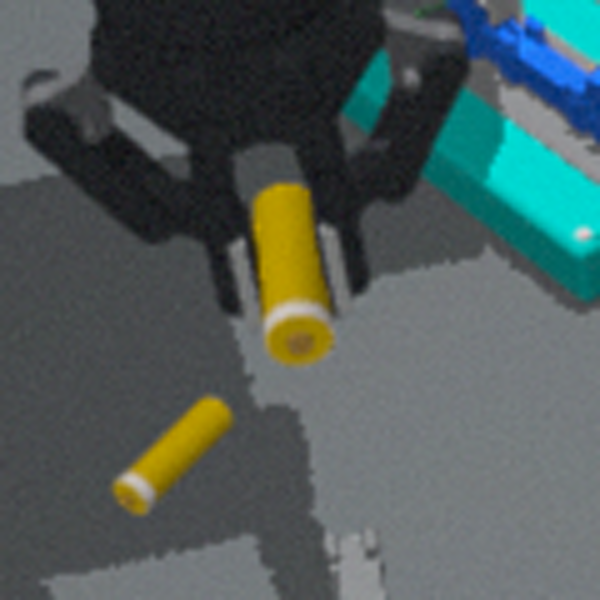

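The cell is held and close to level. Its button shows at about full-image (175,273.6). I'll locate it relative to the TCP and refine the sled position.

```bash
python3 - <<'E'
from h import *
d=np.load("s1.npz");t=np.array([.4906,-.2571,.1385])
a=np.radians(-36.1);u=np.array([np.cos(a),np.sin(a),0]);n=np.array([-u[1],u[0],0])
b=plane(d,(175,273.6),t[2]+.0149)[0];print("button along,perp",(b-t)@u,(b-t)@n)
P=pts(d);H=cv2.cvtColor(d["color"],cv2.COLOR_RGB2HSV)
Y=(H[...,0]>18)&(H[...,0]<35)&(H[...,1]>150)&(P[...,2]>.1);p=P[Y]-t
print(Y.sum(),"along range",np.percentile(p@u,[1,50,99]),"perp",np.median(p@n))
top=[(x,np.percentile(p[abs(p@u-x)<.004][:,2],90)) for x in np.arange(-.02,.03,.008) if (abs(p@u-x)<.004).sum()>3]
print(np.round(top,4))
print("btn depth", ((P[272:276,173:178]-t)@u).round(3)[1], (P[272:276,173:178]-t)[1,:,2].round(3))
# sled: blue points in logger frame
for nm in("top","scene"):
    d=np.load(nm+"0.npz");P=pts(d);H=cv2.cvtColor(d["color"],cv2.COLOR_RGB2HSV)
    a=np.radians(-11.6);R=np.array([[np.cos(a),-np.sin(a)],[np.sin(a),np.cos(a)]])
    q=(P[...,:2]-[.5983,-.0214])@R
    m=(H[...,0]>105)&(H[...,0]<125)&(H[...,1]>130)&(abs(q[...,0])<.08)&(abs(q[...,1])<.03)&(P[...,2]>.033)&(P[...,2]<.09)
    x=q[m];z=P[m][:,2]
    for lo in np.arange(-.065,.065,.005):
        k=(x[:,0]>=lo)&(x[:,0]<lo+.005)
        if k.any(): print(nm,round(lo,3),k.sum(),"zmax",z[k].max().round(4),"ymid",x[k][:,1].min().round(4),x[k][:,1].max().round(4))
    # wall top / housing top by plane casting
    for nmz,zz in(("wall",.064),("hous",.074)):
        vv,uu=np.nonzero(m&(abs(P[...,2]-zz)<.003));w=(plane(d,np.c_[uu,vv],zz)[:,:2]-[.5983,-.0214])@R
        w=w[w[:,0]>.02] if nmz=="wall" else w[w[:,0]<-.02]
        print(nm,nmz,len(w),w.min(0).round(4),w.max(0).round(4),w.mean(0).round(4))
E
```

```text
button along,perp 0.03575374210584929 -0.0002820705332451101
393 along range [-0.0330589   0.0065315   0.03701479] perp -0.0010487895751005547
[[-0.02    0.0249]
 [-0.012   0.025 ]
 [-0.004   0.0263]
 [ 0.004   0.0255]
 [ 0.012   0.0252]
 [ 0.02    0.0248]
 [ 0.028   0.026 ]]
btn depth [0.037 0.033 0.035 0.036 0.038] [0.017 0.014 0.016 0.016 0.017]
top -0.06 17 zmax 0.0767 ymid -0.0099 0.0101
top -0.055 22 zmax 0.078 ymid -0.0118 0.011
top -0.05 25 zmax 0.0774 ymid -0.011 0.0118
top -0.045 22 zmax 0.0757 ymid -0.0101 0.0122
top -0.04 1 zmax 0.0714 ymid -0.0028 -0.0028
top -0.025 9 zmax 0.057 ymid -0.0076 0.0089
top -0.02 20 zmax 0.0556 ymid -0.0096 0.0097
top -0.015 10 zmax 0.0542 ymid -0.0061 0.0079
top -0.01 14 zmax 0.0474 ymid -0.0058 0.0067
top -0.005 13 zmax 0.0482 ymid -0.0051 0.0071
top -0.0 14 zmax 0.0486 ymid -0.0061 0.0075
top 0.005 13 zmax 0.0481 ymid -0.0052 0.007
top 0.01 13 zmax 0.0496 ymid -0.0063 0.0074
top 0.015 11 zmax 0.05 ymid -0.006 0.0063
top 0.02 20 zmax 0.0526 ymid -0.007 0.0099
top 0.025 18 zmax 0.0594 ymid -0.0086 0.0104
top 0.03 16 zmax 0.0548 ymid -0.0073 
[... 771 characters left out ...]
.0105 0.0039
scene -0.005 20 zmax 0.0458 ymid -0.009 0.0063
scene -0.0 17 zmax 0.0473 ymid -0.009 0.0048
scene 0.005 23 zmax 0.0476 ymid -0.0095 0.005
scene 0.01 19 zmax 0.047 ymid -0.0088 0.0047
scene 0.015 19 zmax 0.0466 ymid -0.0087 0.0051
scene 0.02 18 zmax 0.053 ymid -0.0105 0.006
scene 0.025 19 zmax 0.0536 ymid -0.0118 0.0054
scene 0.03 25 zmax 0.0539 ymid -0.0116 -0.0044
scene 0.035 12 zmax 0.0634 ymid -0.0112 0.0058
scene 0.04 37 zmax 0.0655 ymid -0.0111 0.0066
scene 0.045 89 zmax 0.0643 ymid -0.0115 0.0054
scene 0.05 1 zmax 0.0595 ymid -0.0111 -0.0111
scene wall 36 [ 0.0403 -0.0126] [0.0516 0.0054] [ 0.0456 -0.0041]
scene hous 66 [-0.0546 -0.0157] [-0.0378  0.0088] [-0.0465 -0.0037]
```

Emit:
send_rows:
  xyz:
    - [0.0104, 0.0193, 0]
    - [0.0104, 0.0193, 0]
    - [0.0104, 0.0193, 0]
    - [0.0104, 0.0193, 0]
    - [0.0104, 0.0193, 0]
    - [0.0104, 0.0193, 0]
    - [0.0104, 0.0193, 0]
    - [0.0104, 0.0193, 0]
    - [0.0104, 0.0193, 0]
    - [0.0104, 0.0193, 0]
    - [0.0104, 0.0193, 0]
    - [0.0104, 0.0193, 0]
  delta_rot:
    - [0, 0, 2.04]
    - [0, 0, 2.04]
    - [0, 0, 2.04]
    - [0, 0, 2.04]
    - [0, 0, 2.04]
    - [0, 0, 2.04]
    - [0, 0, 2.04]
    - [0, 0, 2.04]
    - [0, 0, 2.04]
    - [0, 0, 2.04]
    - [0, 0, 2.04]
    - [0, 0, 2.04]

```text
clock: 6.75
position: [0.6146, -0.0248, 0.1364]
ee_rot: [-0.002, 0.1, 0.995, 0.0]
contact_force: [0.2, -0.0, -1.4]
width: 0.0195
gripper_force: 48.9
```

Emit:
send_rows:
  xyz:
    - [0, 0, 0]
    - [0, 0, 0]
    - [0, 0, 0]
    - [0, 0, 0]
    - [0, 0, 0]
    - [0, 0, 0]
    - [0, 0, 0]
  delta_rot:
    - [-0.563, -2.744, 0]
    - [-0.563, -2.744, 0]
    - [-0.563, -2.744, 0]
    - [-0.563, -2.744, 0]
    - [-0.563, -2.744, 0]
    - [0, 0, 0]
    - [0, 0, 0]

```text
clock: 7.45
position: [0.6146, -0.0257, 0.1373]
ee_rot: [0.12, 0.1, 0.988, -0.012]
contact_force: [-0.1, -0.6, -0.2]
width: 0.0193
gripper_force: 48.9
```

```bash
cat >> h.py <<'E'
from scipy.spatial.transform import Rotation as Ro
B=np.array([.5982,-.0219,.0625]);a0=np.radians(-11.6)
BR=np.array([[np.cos(a0),-np.sin(a0),0],[np.sin(a0),np.cos(a0),0],[0,0,1]])
def rep(off=.0004,up=.0149):
    s=readout.get_state();q=s['ee_rot'];R=Ro.from_quat([q[1],q[2],q[3],q[0]]).as_matrix()
    u=-R[:,0];n=-R[:,2];C=s['position']+off*u+up*n
    L=lambda p:((p-B)@BR*1000).round(2)
    print("t",round(s['clock'],2),"TCP",s['position'].round(4),"E",L(C-.035*u),"tip",L(C+.035*u),"ux",(u@BR).round(4),"n",(n@BR).round(3),"tilt",np.degrees(np.arcsin(u[2])).round(2),
     "F",(s['contact_force']@BR).round(2),"M",(s['moment']@BR).round(3),"w",round(s['width'],4))
E
python3 - <<'E'
from h import *
rep();d=grab("scene");rep();np.savez("s2.npz",**d)
cv2.imwrite("pics/c.png",cv2.resize(d["color"][150:310,240:400,::-1],None,fx=3.7,fy=3.7,interpolation=2))
E
```

```text
t 7.45 TCP [ 0.6146 -0.0257  0.1373] E [-20.33  -0.43  80.97] tip [47.64 -0.42 97.73] ux [9.709e-01 1.000e-04 2.394e-01] n [-0.239 -0.     0.971] tilt 13.85 F [ 0.02 -0.57 -0.19] M [-0.004  0.226 -0.06 ] w 0.0193
t 7.5 TCP [ 0.6154 -0.0259  0.1377] E [-19.57  -0.45  81.33] tip [48.38 -0.44 98.17] ux [9.706e-01 1.000e-04 2.406e-01] n [-0.241 -0.     0.971] tilt 13.92 F [ 0.78  0.43 -0.34] M [0.016 0.143 0.035] w 0.0194
```

View pics/c.png

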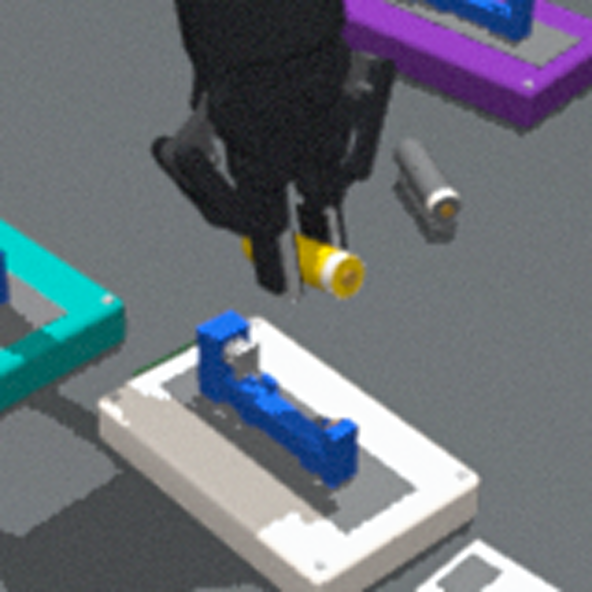

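The cell hangs above the bay, button up, with the button at about full-image (334.3,224.6). I'll compare that with the kinematics to get the scene camera's bias.

```bash
python3 - <<'E'
from h import *
d=np.load("s2.npz");H=cv2.cvtColor(d["color"],cv2.COLOR_RGB2HSV);P=pts(d)
print(((plane(d,(334.3,224.6),.1607)-B)@BR*1000).round(1))
# wall front/top corner check: blue wall pixels, top z
q=(P-B)@BR
m=(H[...,0]>105)&(H[...,0]<125)&(H[...,1]>130)&(abs(q[...,1])<.02)&(abs(q[...,0])<.07)&(q[...,2]<.02)&(q[...,2]>-.02)
top=m&(abs(q[...,2]-.0015)<.002)&(q[...,0]>.03); t=q[top]*1000;print("wall top",len(t),t.mean(0),t.min(0),t.max(0))
h=m&(abs(q[...,2]-.0115)<.002); t=q[h]*1000;print("hous top",len(t),t.mean(0),t.min(0),t.max(0))
gs=(H[...,1]<60)&(H[...,2]>100)&(abs(q[...,1])<.012)&(abs(q[...,2])<.008)&(q[...,0]>-.04)&(q[...,0]<-.015);t=q[gs]*1000
print("plate",len(t),t.mean(0) if len(t) else 0,np.percentile(t[:,0],[5,50,95]) if len(t) else 0)
E
```

```text
[[47.7 -1.7 98.2]]
wall top 28 [43.97369203 -2.01134054  0.82602329] [ 39.47751815 -11.93594818  -0.35401995] [48.56149266  7.39319475  2.94032654]
hous top 61 [-47.12043752  -1.72328112  10.72892546] [-56.32142108 -14.85562064   9.5592741 ] [-38.51779341   9.78788507  12.50927683]
plate 52 [-30.53052686  -2.00381623   2.61007366] [-37.42424067 -29.18578095 -26.35164628]
```

Emit:
send_rows:
  xyz:
    - [0.0015, -0.0003, -0.01]
    - [0, 0, -0.015]
    - [0, 0, -0.015]
    - [0, 0, -0.015]
    - [0, 0, -0.01]
    - [0, 0, -0.005]
    - [0, 0, 0]
    - [0, 0, 0]
  delta_rot:
    - [0, 0, 0]
    - [0, 0, 0]
    - [0, 0, 0]
    - [0, 0, 0]
    - [0, 0, 0]
    - [0, 0, 0]
    - [0, 0, 0]
    - [0, 0, 0]

```text
clock: 8.3
position: [0.6174, -0.0263, 0.0687]
ee_rot: [0.122, 0.1, 0.987, -0.012]
contact_force: [-0.0, 0.1, -1.9]
width: 0.0196
gripper_force: 48.9
```

```bash
python3 -c "
from h import *
rep()"
```

```text
t 8.3 TCP [ 0.6174 -0.0263  0.0687] E [-17.5   -0.46  12.21] tip [50.4  -0.46 29.21] ux [9.701e-01 1.000e-04 2.429e-01] n [-0.243 -0.     0.97 ] tilt 14.06 F [-0.06  0.12 -1.91] M [ 0.01   0.153 -0.015] w 0.0196
```

Emit:
send_rows:
  xyz:
    - [0, 0, -0.004]
    - [0, 0, -0.004]
    - [0, 0, -0.002]
    - [0, 0, -0.001]
    - [0, 0, 0]
    - [0, 0, 0]
  delta_rot:
    - [0, 0, 0]
    - [0, 0, 0]
    - [0, 0, 0]
    - [0, 0, 0]
    - [0, 0, 0]
    - [0, 0, 0]

```text
clock: 8.9
position: [0.6169, -0.0262, 0.0574]
ee_rot: [0.121, 0.1, 0.987, -0.012]
contact_force: [1.1, -0.4, -1.0]
width: 0.0193
gripper_force: 48.9
```

```bash
python3 -c "
from h import *
rep()"
```

```text
t 8.9 TCP [ 0.6169 -0.0262  0.0574] E [-18.02  -0.44   0.97] tip [49.89 -0.43 17.92] ux [9.702e-01 2.000e-04 2.422e-01] n [-0.242 -0.     0.97 ] tilt 14.02 F [ 1.17 -0.18 -1.05] M [0.02  0.175 0.02 ] w 0.0193
```

Emit:
send_rows:
  xyz:
    - [-0.00098, 0.0002, 0]
    - [-0.00098, 0.0002, 0]
    - [-0.00098, 0.0002, 0]
    - [0, 0, 0]
    - [0, 0, 0]
  delta_rot:
    - [0, 0, 0]
    - [0, 0, 0]
    - [0, 0, 0]
    - [0, 0, 0]
    - [0, 0, 0]

```text
clock: 9.4
position: [0.6139, -0.0256, 0.0574]
ee_rot: [0.121, 0.1, 0.987, -0.012]
contact_force: [-0.6, -0.3, -1.2]
width: 0.0195
gripper_force: 48.9
```

Emit:
send_rows:
  xyz:
    - [-0.00098, 0.0002, 0]
    - [0, 0, 0]
    - [0, 0, 0]
  delta_rot:
    - [0, 0, 0]
    - [0, 0, 0]
    - [0, 0, 0]

```text
clock: 9.7
position: [0.6129, -0.0254, 0.0573]
ee_rot: [0.121, 0.1, 0.987, -0.012]
contact_force: [0.2, 1.0, -2.0]
width: 0.019
gripper_force: 48.9
```

Emit:
send_rows:
  xyz:
    - [-0.00098, 0.0002, 0]
    - [0, 0, 0]
    - [0, 0, 0]
  delta_rot:
    - [0, 0, 0]
    - [0, 0, 0]
    - [0, 0, 0]

```text
clock: 10.0
position: [0.6119, -0.0252, 0.0574]
ee_rot: [0.121, 0.1, 0.987, -0.012]
contact_force: [-1.3, -0.8, -2.0]
width: 0.0194
gripper_force: 48.9
```

Emit:
send_rows:
  xyz:
    - [-0.00098, 0.0002, 0]
    - [0, 0, 0]
    - [0, 0, 0]
  delta_rot:
    - [0, 0, 0]
    - [0, 0, 0]
    - [0, 0, 0]

```text
clock: 10.3
position: [0.6109, -0.025, 0.0573]
ee_rot: [0.121, 0.1, 0.987, -0.012]
contact_force: [-0.4, -0.1, -0.9]
width: 0.0195
gripper_force: 48.9
```

```bash
python3 -c "
from h import *
rep()"
```

```text
t 10.3 TCP [ 0.6109 -0.025   0.0573] E [-24.12  -0.48   0.92] tip [43.8  -0.47 17.86] ux [9.703e-01 2.000e-04 2.420e-01] n [-0.242 -0.     0.97 ] tilt 14.01 F [-0.34 -0.12 -0.88] M [-0.048  0.223 -0.026] w 0.0195
```

Emit:
send_rows:
  xyz:
    - [-0.00098, 0.0002, 0]
    - [0, 0, 0]
    - [0, 0, 0]
  delta_rot:
    - [0, 0, 0]
    - [0, 0, 0]
    - [0, 0, 0]

```text
clock: 10.6
position: [0.61, -0.0248, 0.0574]
ee_rot: [0.121, 0.1, 0.987, -0.012]
contact_force: [-0.3, -0.4, -1.5]
width: 0.019
gripper_force: 48.9
```

Emit:
send_rows:
  xyz:
    - [-0.00098, 0.0002, 0]
    - [0, 0, 0]
    - [0, 0, 0]
  delta_rot:
    - [0, 0, 0]
    - [0, 0, 0]
    - [0, 0, 0]

```text
clock: 10.9
position: [0.6096, -0.0247, 0.0576]
ee_rot: [0.122, 0.1, 0.987, -0.012]
contact_force: [2.8, -0.1, -1.9]
width: 0.0195
gripper_force: 48.8
```

```bash
python3 -c "
from h import *
rep()"
```

```text
t 10.9 TCP [ 0.6096 -0.0247  0.0576] E [-25.44  -0.47   1.13] tip [42.46 -0.47 18.17] ux [0.9699 0.     0.2433] n [-0.243 -0.     0.97 ] tilt 14.08 F [ 2.77  0.42 -1.95] M [-0.002 -0.193 -0.01 ] w 0.0195
```

Emit:
send_rows:
  xyz:
    - [-0.00098, 0.0002, 0]
    - [-0.00098, 0.0002, 0]
    - [-0.00098, 0.0002, 0]
    - [0, 0, 0]
    - [0, 0, 0]
  delta_rot:
    - [0, 0, 0]
    - [0, 0, 0]
    - [0, 0, 0]
    - [0, 0, 0]
    - [0, 0, 0]

```text
clock: 11.4
position: [0.6067, -0.0241, 0.0576]
ee_rot: [0.122, 0.1, 0.987, -0.012]
contact_force: [4.3, -0.8, -2.1]
width: 0.0196
gripper_force: 48.9
```

```bash
python3 -c "
from h import *
rep()"
```

```text
t 11.4 TCP [ 0.6067 -0.0241  0.0576] E [-28.45  -0.5    1.17] tip [39.45 -0.49 18.21] ux [9.699e-01 1.000e-04 2.434e-01] n [-0.243 -0.     0.97 ] tilt 14.09 F [ 4.41  0.05 -2.06] M [-0.058 -0.514  0.011] w 0.0196
```

Emit:
send_rows:
  xyz:
    - [-0.00098, 0.0002, 0]
    - [-0.00098, 0.0002, 0]
    - [-0.00098, 0.0002, 0]
    - [-0.0003, 0.0001, 0]
    - [0, 0, 0]
    - [0, 0, 0]
  delta_rot:
    - [0, 0, 0]
    - [0, 0, 0]
    - [0, 0, 0]
    - [0, 0, 0]
    - [0, 0, 0]
    - [0, 0, 0]

```text
clock: 12.0
position: [0.6041, -0.0236, 0.0578]
ee_rot: [0.123, 0.1, 0.987, -0.012]
contact_force: [6.1, -1.4, -3.1]
width: 0.0192
gripper_force: 48.9
```

```bash
python3 -c "
from h import *
rep()"
```

```text
t 12.0 TCP [ 0.6041 -0.0236  0.0578] E [-31.03  -0.47   1.32] tip [36.84 -0.45 18.46] ux [9.696e-01 2.000e-04 2.448e-01] n [-0.245 -0.     0.97 ] tilt 14.17 F [ 6.23 -0.14 -3.11] M [-0.014 -0.858 -0.012] w 0.0192
```

Emit:
send_rows:
  xyz:
    - [-0.0007, 0.00014, 0]
    - [-0.0002, 4e-05, -0.0007]
    - [-0.0002, 4e-05, -0.0007]
    - [-0.0002, 4e-05, -0.0007]
    - [-0.0002, 4e-05, -0.0007]
    - [0, 0, 0]
    - [0, 0, 0]
  delta_rot:
    - [0, 0, 0]
    - [0.201, 0.98, 0]
    - [0.201, 0.98, 0]
    - [0.201, 0.98, 0]
    - [0.201, 0.98, 0]
    - [0, 0, 0]
    - [0, 0, 0]

```text
clock: 12.7
position: [0.603, -0.0234, 0.055]
ee_rot: [0.088, 0.101, 0.991, -0.009]
contact_force: [5.8, -1.6, -1.2]
width: 0.0192
gripper_force: 48.9
```

```bash
python3 -c "
from h import *
rep()"
```

```text
t 12.7 TCP [ 0.603  -0.0234  0.055 ] E [-31.65  -0.5    1.06] tip [37.24 -0.5  13.46] ux [9.842e-01 1.000e-04 1.771e-01] n [-0.177 -0.     0.984] tilt 10.2 F [ 6.   -0.37 -1.16] M [ 0.029 -0.908  0.002] w 0.0192
```

Emit:
send_rows:
  xyz:
    - [-0.0005, 0.0001, -0.0007]
    - [-0.0003, 6e-05, -0.0007]
    - [-0.0003, 6e-05, -0.0007]
    - [-0.0003, 6e-05, -0.0007]
    - [-0.0002, 6e-05, -0.0007]
    - [0, 0, 0]
    - [0, 0, 0]
  delta_rot:
    - [0.201, 0.98, 0]
    - [0.201, 0.98, 0]
    - [0.201, 0.98, 0]
    - [0.201, 0.98, 0]
    - [0.201, 0.98, 0]
    - [0, 0, 0]
    - [0, 0, 0]

```text
clock: 13.4
position: [0.6017, -0.0231, 0.0516]
ee_rot: [0.045, 0.101, 0.994, -0.005]
contact_force: [7.6, -1.5, -1.1]
width: 0.0195
gripper_force: 49.0
```

```bash
python3 -c "
from h import *
rep()"
```

```text
t 13.4 TCP [ 0.6017 -0.0231  0.0516] E [-32.17  -0.48   0.8 ] tip [37.54 -0.47  7.19] ux [9.958e-01 1.000e-04 9.120e-02] n [-0.091 -0.     0.996] tilt 5.23 F [ 7.7   0.08 -1.09] M [ 0.042 -0.959  0.014] w 0.0195
```

Emit:
send_rows:
  xyz:
    - [-0.00027, 5e-05, -0.0007]
    - [-0.00027, 5e-05, -0.0007]
    - [-0.00027, 5e-05, -0.0007]
    - [-0.00027, 5e-05, -0.0007]
    - [-0.0002, 5e-05, -0.0007]
    - [0, 0, 0]
    - [0, 0, 0]
  delta_rot:
    - [0.21, 1.03, 0]
    - [0.21, 1.03, 0]
    - [0.21, 1.03, 0]
    - [0.21, 1.03, 0]
    - [0.21, 1.03, 0]
    - [0, 0, 0]
    - [0, 0, 0]

```text
clock: 14.1
position: [0.6006, -0.0229, 0.0484]
ee_rot: [0.0, 0.101, 0.995, -0.0]
contact_force: [5.9, -1.3, -0.0]
width: 0.0191
gripper_force: 49.2
```

```bash
python3 -c "
from h import *
rep()"
```

```text
t 14.1 TCP [ 0.6006 -0.0229  0.0484] E [-32.06  -0.49   0.75] tip [37.94 -0.48  0.76] ux [1.e+00 2.e-04 2.e-04] n [-0. -0.  1.] tilt 0.01 F [ 6.05 -0.04 -0.01] M [-0.021 -0.902  0.052] w 0.0191
```

Emit:
send_rows:
  xyz:
    - [0, 0, -0.0004]
    - [0, 0, 0]
    - [0, 0, 0]
  delta_rot:
    - [0, 0, 0]
    - [0, 0, 0]
    - [0, 0, 0]

```text
clock: 14.4
position: [0.6006, -0.0229, 0.0483]
ee_rot: [0.0, 0.101, 0.995, -0.0]
contact_force: [6.0, -2.3, 1.5]
width: 0.0194
gripper_force: 49.3
```

Emit:
send_rows:
  xyz:
    - [0, 0, -0.0004]
    - [0, 0, 0]
    - [0, 0, 0]
  delta_rot:
    - [0, 0, 0]
    - [0, 0, 0]
    - [0, 0, 0]

```text
clock: 14.7
position: [0.6007, -0.0229, 0.0481]
ee_rot: [0.001, 0.101, 0.995, -0.0]
contact_force: [4.6, -1.0, 2.1]
width: 0.0191
gripper_force: 49.5
```

```bash
python3 -c "
from h import *
rep()"
```

```text
t 14.7 TCP [ 0.6007 -0.0229  0.0481] E [-31.94  -0.5    0.51] tip [38.06 -0.48  0.58] ux [1.e+00 3.e-04 1.e-03] n [-0.001  0.     1.   ] tilt 0.06 F [ 4.66 -0.09  2.14] M [-0.036 -0.843  0.048] w 0.0191
```

Emit:
send_rows:
  xyz:
    - [0.0005, -0.0001, 0]
    - [0, 0, 0]
    - [0, 0, 0]
  delta_rot:
    - [0, 0, 0]
    - [0, 0, 0]
    - [0, 0, 0]
  force: 20

```text
clock: 15.0
position: [0.6011, -0.023, 0.0482]
ee_rot: [0.0, 0.101, 0.995, -0.0]
contact_force: [5.3, -1.5, 3.7]
width: 0.0195
gripper_force: 49.6
```

Emit:
send_rows:
  xyz:
    - [0, 0, 0]
    - [0, 0, 0]
    - [0, 0, 0]
    - [0, 0, 0]
    - [0, 0, 0]
    - [0, 0, 0]
  delta_rot:
    - [0, 0, 0]
    - [0, 0, 0]
    - [0, 0, 0]
    - [0, 0, 0]
    - [0, 0, 0]
    - [0, 0, 0]
  gripper: 0.05

```text
clock: 15.6
position: [0.5986, -0.0225, 0.0466]
ee_rot: [-0.003, 0.101, 0.995, 0.0]
contact_force: [1.0, 0.1, 0.3]
width: 0.0499
gripper_force: 0.0
```

Emit:
send_rows:
  xyz:
    - [0, 0, 0.005]
    - [0, 0, 0.01]
    - [0, 0, 0.02]
    - [0, 0, 0.03]
    - [0, 0, 0.03]
    - [0, 0, 0.03]
    - [-0.02, 0.03, 0.02]
    - [-0.02, 0.04, 0]
    - [-0.02, 0.04, 0]
    - [-0.02, 0.04, 0]
    - [-0.02, 0.04, 0]
    - [0, 0, 0]
  delta_rot:
    - [0, 0, 0]
    - [0, 0, 0]
    - [0, 0, 0]
    - [0, 0, 0]
    - [0, 0, 0]
    - [0, 0, 0]
    - [0, 0, 0]
    - [0, 0, 0]
    - [0, 0, 0]
    - [0, 0, 0]
    - [0, 0, 0]
    - [0, 0, 0]

```text
clock: 16.8
position: [0.4959, 0.1718, 0.1929]
ee_rot: [-0.003, 0.098, 0.995, 0.002]
contact_force: [0.5, -0.1, 0.2]
width: 0.05
gripper_force: 0.0
```

```bash
python3 - <<'E'
from h import *
o=[]
for n,(u,v) in(("top",(338,236)),("scene",(318,265))):
    d=grab(n);o.append(cv2.resize(d["color"][v-38:v+37,u-50:u+50,::-1],None,fx=4,fy=4,interpolation=2))
    P=pts(d);q=(P-B)@BR*1000;H=cv2.cvtColor(d["color"],cv2.COLOR_RGB2HSV)
    Y=(H[...,0]>18)&(H[...,0]<35)&(H[...,1]>130)&(abs(q[...,0])<50)&(abs(q[...,1])<25)
    p=q[Y]
    if len(p):print(n,len(p),[(x,np.percentile(p[abs(p[:,0]-x)<5][:,2],90).round(1),p[abs(p[:,0]-x)<5][:,1].mean().round(1)) for x in range(-25,36,10) if (abs(p[:,0]-x)<5).any()])
cv2.imwrite("pics/d.png",np.hstack(o))
E
```

```text
top 232 [(-25, np.float64(11.9), np.float64(0.6)), (-15, np.float64(11.4), np.float64(0.3)), (-5, np.float64(11.8), np.float64(1.1)), (5, np.float64(11.1), np.float64(0.7)), (15, np.float64(10.4), np.float64(0.3)), (25, np.float64(10.9), np.float64(0.6))]
scene 286 [(-25, np.float64(10.8), np.float64(-5.9)), (-15, np.float64(10.1), np.float64(-5.9)), (-5, np.float64(10.4), np.float64(-5.3)), (5, np.float64(9.6), np.float64(-6.1)), (15, np.float64(10.1), np.float64(-6.1)), (25, np.float64(10.7), np.float64(-6.2)), (35, np.float64(7.6), np.float64(-3.4))]
```

View pics/d.png

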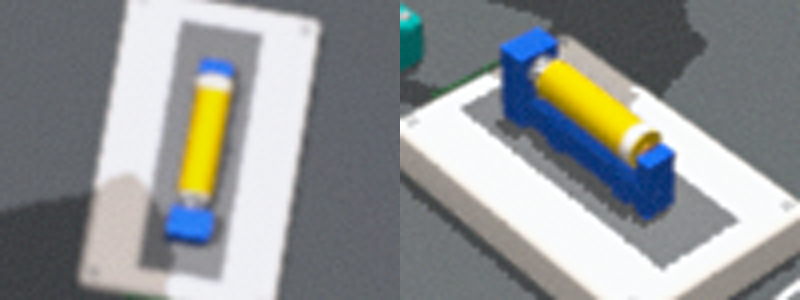

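Both views show the cell lying level between the spring plate and the wall. Its sleeve top is about 10.5 mm above the bay axis along its whole length, and the button is behind the wall (right crop, near (650,148)). The gripper is clear, so I'm handing in.

```bash
python3 -c "
from h import *
print(order.sign_off())"
```

```text
the job is handed in; nothing more can be done
None
```

The yellow cell is seated in the white logger's bay, flat end against the spring and button behind the wall; it lies level with the gripper clear, and the job was handed in at about 17 s (the hand-in call gave no verdict).

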